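# Fit a new dust filter in the foot-care drill unit

### The job

Fit the new dust filter: with the spatula's blade in the pry notch lever the unit's filter cover open, swing the cover back well past upright and lay the spatula down flat on the bench. Then lower the filter upright into the filter well, turn it until its teeth drop between the keys of the ring, and push it down against the springy seal until its collar is flush with the ring; finish while still holding it pressed fully home, so that I can swing the turn clips over it. Start the cover with the blade, not the fingers, drop nothing, and leave the jar, nippers and bur stand alone.

Things in the scene. Friction and masses are not known exactly. Their poses are not given: they have to be found in the camera images.
- unit: white foot-care drill and dust-extraction unit fixed on the bench, 260 (x) x 280 (y) x 140 mm. Origin: centre of its footprint at bench level, z up; sloping control panel at -x. Right part (-y): square filter bay, x -60 to 60, y -128 to -8 mm, under a flat cover; its right wall (y -140 to -128) is 135 mm high. Inside, a deck 101 mm above the bench with the keyed ring in its middle
- notch (a point): pry notch: a cut-out in the top of the bay's right wall just under the cover's free edge, 40 mm wide (x) and 10 mm high (125 to 135 mm above the bench), open right through the 12 mm wall. Point: middle of its opening in the wall's outer face, at unit (0, -140, 130) mm, axes as the unit's. A level blade goes in along +y; the cover's underside is 5 mm above the point
- cover (a joint): hinge of the filter cover, rad: 0 closed, grows as the free edge rises, 1.57 upright, stop at 2.4. Flat plate 118 (unit x) x 135 x 5 mm, 60 g; closed, its underside is 135 mm above the bench and its top flush with the unit's. Stiff hinge (0.05 N m friction): it stays where it is left; about 1 N at the free edge moves it
- cover_hinge (a point): middle of the cover's hinge line, at unit (0, -8, 137.5) mm; the line runs along unit x. Turns with the cover
- cover_edge (a point): middle of the cover's free edge, on its underside, 135 mm from the hinge line; closed, it overhangs the right wall by 3 mm above the notch
- ring (a point): centre of the keyed ring of the filter well, at its top (level with the deck): unit (0, -68, 101) mm, axes as the unit's. Ring 12 mm thick, bore 63 mm, with six slots 12.4 mm wide out to 76 mm diameter, 60 degrees apart, one along +x. Flat-topped keys stand between the slots. Two steel turn clips lie swung clear on the deck, outside 90 mm diameter, 4 mm high
- seal (a joint): springy seal at the bottom of the well, m pressed down: 0 free, its top 52 mm below the top of the ring; 0.006 squashed to its stop. It carries 3 N before it gives, then 1.2 N more per mm (10 N at the stop)
- filter_mid (a point): new dust filter, upright on the bench; point on its axis 43 mm above its underside, z up. White pleated drum, 60 mm diameter, 62 mm high, foot bevelled to 52 mm, 105 to 170 g. On the ring with its teeth upon the keys this point is 3 mm below the ring's top; meshed and resting on the free seal 9 mm below; fully home, collar flush with the ring, 15 mm below
- filter_tooth (a point): outer end of one of the filter's six teeth, 36 mm from its axis along its x, 58 mm above its underside (top of the collar). Teeth are 60 degrees apart, 8 mm wide (5 mm at their lower ends), from 46 to 58 mm above the underside
- filter_grip (a point): middle of the bar handle on top of the filter, 76 mm above its underside. Bar 40 mm long along the filter's x (it points at two opposite teeth), 14 mm thick (y), from 62 to 90 mm above the underside; gripped from above
- spatula_mid (a point): spatula lying on the bench: middle of its black handle, 110 mm long (its x) x 15 mm wide x 16 mm high, 8 mm above the bench. A stiff steel blade sticks out of the handle's +x end, 18 mm wide (12 mm in the last 6 mm), 2 mm thick, level with the middle of the handle. 60 g; it balances about 30 mm ahead of this point
- spatula_tip (a point): middle of the spatula blade's tip, 145 mm along its x from the handle's middle
- jar: white cream jar, 72 mm diameter, 52 mm high, bystander; origin under its middle
- nippers: steel nail nippers lying flat, about 130 x 45 mm, bystander; origin under their middle
- bur_stand: aluminium bur stand with eight burs, 36 x 56 mm, 37 mm high, bystander; origin under its middle

How it is judged:
By the outcome, as a careful person would: the job done as asked, in the order asked, and still so for the second after the job is handed in, while the arm keeps its last pose, push and grip.
It also fails if it takes over 61 s, if anything falls off the work surface, if the arm or the gripper's body presses on something with over 40 N, if the wrist force passes 120 N, or if a joint passes its speed limit or range.

### The arm

A 6-joint arm with a two-finger parallel gripper is mounted at the origin on the work surface. World frame = base frame: x ahead of the robot, y to its left, z up, the work surface at z = 0. Lengths are in m, angles in degrees, forces in N, time in s.
With the tool pointing down it reaches from about 0.25 to 0.725 m from the base axis. Payload 9.7 kg.
Tool frame: the origin (TCP) lies between the finger pads; the fingertips stand 19 mm ahead of it and the grasp point (between the pads) is the TCP; x points along the fingers, y is the direction in which the jaws open and shut, and the axes are right-handed (so a half turn about x gives the same grasp; the last joint's range is limited). The gripper opens to 85 mm and grips with 20 to 120 N. Pads are 22 mm wide; open, the fingers measure 114 mm over their backs; the gripper's body (76 mm by 85 mm) begins 54 mm behind the grasp point. The pads swing forward as they close: fully open they stand 13 mm farther back than shut.
Start: joints at [-72.594, 4.979, 10.078, 95.1, 0, 90], TCP at [0.165, -0.525, 0.25] pointing down, gripper open.
Joint ranges: [-179.16, 179.16], [-48.56, 103.87], [-65.8, 70.77], [-126.05, 130.52], [-82.76, 87.17], [-180, 180]. Speed limits (degrees/s): [127.2, 127.2, 147.25, 180, 180, 180].

### API

Orientations are given as [roll, pitch, yaw] about the fixed x, y, z axes, in that order (R = Rz(yaw) Ry(pitch) Rx(roll)).
In Python, from workcell import bot gives the robot as it stands. The module is installed in compiled form; this text tells all that it offers.
- The arm moves only by the shell command python3 -m handwheel 'ROWS' [FORCE]. ROWS is JSON, a list of rows, each a list of 7 numbers: the turn, a rotation vector about the tool's x, y, z in degrees, then the shift along the tool's x, y, z in m, then the closure, from -1 (fully open) to 1 (shut), so that 0 is half open. In form: [[ax, ay, az, dx, dy, dz, fingers], ...]. A call has 1 to 20 rows; each row is the pose to reach, as a shift and turn from the pose commanded when the call began, along the tool's axes at that moment; what a row does not reach only later rows make up. A row lasts 1/8 s, in which the tool goes at most 62.5 mm and 10.7 degrees, less where a joint would pass 70% of its speed; a pose out of reach is approached as far as the arm can. A call with a gripper value outside its range is refused whole. The fingers move at their own pace and stop on an object; FORCE is the grip in N (left out, the last holds). Time passes only in rows, so rows that repeat a pose let the fingers close. It gives the time, the measured TCP pose, the force and the opening at its end, in the units of the state.
- bot.get_obs(): the state, without advancing time (a new reading comes with each control period).
- bot.camera(name): name is "side" or "top" or "wrist"; returns a dict with "frame" (400x640x3 uint8, red, green, blue), "fx", "fy", "cx", "cy" (pixels), "R" (3x3) and "t" (3): a world point X has camera coordinates R X + t; the wrist camera has in their place "tool_from_camera" (4x4, takes a point from camera to tool coordinates, whose origin is the TCP and whose axes are the tool frame's). Camera axes: x right, y down, z forward; pixel columns grow to the right and rows downward; lengths in m; the calibration is good to about 2 mm. A picture is of the moment at which its call begins: read the wrist's pose just before it. There is no depth.
- bot.job_done(): hands the job in, once; it reports no verdict.
Trained networks look in a picture, given as the dict that the camera call returned (one of the last four; its "shot" number tells which), for a name from the list of things; names that differ only in an ending like _2 or _b are one class to them, and where a whole thing is asked for, a point or a joint stands for the part that bears it (a point fixed in the world has none). Each returns a list of dicts, best first, with "conf" (0 to 1); they miss things now and then, are a little off and sometimes report something else, mostly with a low value. They report only what shows in the picture. A call takes as long as a camera call.
- bot.look_for(name, picture): "bbox" ([left, top, width, height] as shares, 0 to 1, of the picture: columns of its width, rows of its height, round what is visible of it).
- bot.tip_of(name, picture): "centre" ([column, row] as shares, 0 to 1, of the picture: columns of its width, rows of its height: a listed point, or the origin of a listed thing).
The state is a dict: "time": time; "q": joint angles; "qd": joint speeds; "joint_efforts": joint torques, N m; "ee_pos": TCP position; "tcp_rot": TCP orientation; "wrist_force": force on the tool from outside, world axes, zero at the start; "torque": the same for the moment, N m; "opening": finger opening in m.
Only numpy, scipy, OpenCV 4.12 (cv2) and the standard library are available. Lean on these libraries where they do the work, as an engineer would, in place of code of your own. Each camera call takes 0.05 s, during which the arm holds its last target.

## Working session

There is one attempt and no reset: what is moved stays moved. The work goes in short steps, Python scripts to look and compute and a shell command to move; the robot and the scene stay as the last step left them, time stands still between calls to the robot, and variables do not carry over. Pictures are saved under pics/ and viewed, and the job is handed in when it is done.

```bash
mkdir -p pics
cat > h.py <<'E'
import numpy as np, cv2
from workcell import bot
from scipy.spatial.transform import Rotation as Ro
def save(c,n): cv2.imwrite('pics/'+n+'.png', c['frame'][:,:,::-1])
def pose(s=None):
    s=s or bot.get_obs()
    return np.array(s['ee_pos']), s['tcp_rot']
def cam_Rt(c,s):
    if 'R' in c: return np.array(c['R']),np.array(c['t'])
    T=np.array(c['tool_from_camera']); p=np.array(s['ee_pos']); 
    Rw=Ro.from_euler('xyz',s['tcp_rot'],degrees=True).as_matrix()
    W=np.eye(4);W[:3,:3]=Rw;W[:3,3]=p
    M=np.linalg.inv(W@T); return M[:3,:3],M[:3,3]
def ray(c,s,uv):
    R,t=cam_Rt(c,s); d=np.array([(uv[0]-c['cx'])/c['fx'],(uv[1]-c['cy'])/c['fy'],1.])
    return -R.T@t, R.T@d
def onz(c,s,uv,z):
    o,d=ray(c,s,uv); return o+d*(z-o[2])/d[2]
def proj(c,s,X):
    R,t=cam_Rt(c,s); p=np.atleast_2d(X)@R.T+t; return np.c_[p[:,0]/p[:,2]*c['fx']+c['cx'],p[:,1]/p[:,2]*c['fy']+c['cy']]
E
python3 - <<'E'
from h import *
s=bot.get_obs(); print(s)
for n in ['side','top','wrist']:
    c=bot.camera(n); save(c,n+'0')
    print(n,{k:v for k,v in c.items() if k!='frame'})
    for k in ['unit','notch','cover_hinge','cover_edge','ring','filter_mid','filter_tooth','filter_grip','spatula_mid','spatula_tip','jar','nippers','bur_stand']:
        r=bot.tip_of(k,c)
        print(k,[(np.round(np.array(x['centre'])*[640,400],1),round(x['conf'],2)) for x in r[:3]])
E
```

```text
{'time': 0.0, 'q': array([-7.25942423e+01,  5.01173396e+00,  1.00351997e+01,  9.51010226e+01,
        6.96426730e-04,  9.00009958e+01]), 'qd': array([ 0.03733831,  0.13993712,  0.09971586, -0.02456839,  0.04000239,
       -0.01018187]), 'joint_efforts': array([-1.44079437e-03, -5.20392323e+01,  4.64796066e+01,  1.66853325e-02,
       -6.60694172e-05, -2.81982757e-06]), 'ee_pos': array([ 0.16446563, -0.52461491,  0.24958366]), 'tcp_rot': array([-90.51348097,  89.92244   , 106.89128039]), 'wrist_force': array([ 0.0189892 , -0.54416351,  1.1860215 ]), 'torque': array([ 0.00104207, -0.03978138,  0.0271721 ]), 'opening': 0.08554653148355734}
side {'fx': 366.32743778226234, 'fy': 366.32743778226234, 'cx': 321.48950293879346, 'cy': 198.86736027784994, 'R': array([[-0.77644657, -0.62982292, -0.02130293],
       [-0.33781317,  0.44451769, -0.82963021],
       [ 0.53198965, -0.63696711, -0.55790672]]), 't': array([0.44040214, 0.30935606, 0.4210448 ]), 'shot': 1}
unit [(array([229.2, 323.9]), 0.88)]
notch [(array([296.7, 221.9]), 0.95)]
cover_hinge [(array([221.5, 262.1]), 0.7)]
cover_edge [(ar
[... 1364 characters left out ...]
ay([339.8, 137.6]), 0.64), (array([407.8, 258. ]), 0.42)]
wrist {'fx': 291.81040393276777, 'fy': 291.81040393276777, 'cx': 323.2544170682633, 'cy': 196.11259412509185, 'tool_from_camera': array([[ 1.00016853e-05, -3.23734212e-01,  9.46148064e-01,
        -1.23678964e-01],
       [ 9.99999997e-01, -7.49711525e-05, -3.62230961e-05,
        -4.23711286e-04],
       [ 8.26604663e-05,  9.46148061e-01,  3.23734210e-01,
        -8.39545640e-02],
       [ 0.00000000e+00,  0.00000000e+00,  0.00000000e+00,
         1.00000000e+00]]), 'shot': 3}
unit []
notch []
cover_hinge []
cover_edge []
ring []
filter_mid []
filter_tooth []
filter_grip []
spatula_mid []
spatula_tip []
jar []
nippers []
bur_stand []
```

View pics/side0.png

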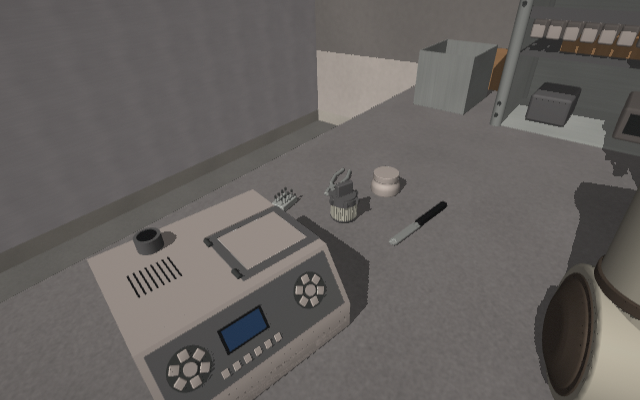

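View pics/top0.png

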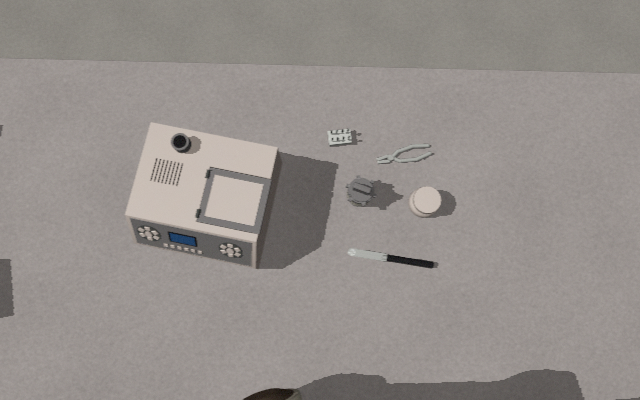

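View pics/wrist0.png

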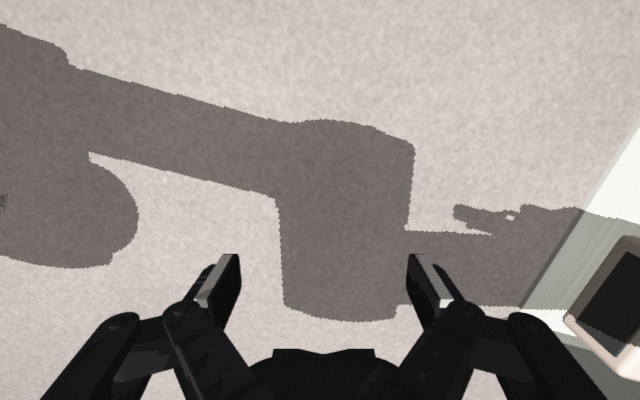

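Run:
```python
from h import *
cs=bot.camera('side'); ct=bot.camera('top'); s=None
def tri(a,b):
    o1,d1=ray(cs,s,a);o2,d2=ray(ct,s,b)
    A=np.c_[d1,-d2]; x=np.linalg.lstsq(A,o2-o1,rcond=None)[0]
    p=o1+d1*x[0];q=o2+d2*x[1]; return (p+q)/2*1000,np.linalg.norm(p-q)*1000
P={'notch':((296.7,221.9),(264.6,206)),'hinge':((221.5,262.1),(205.7,188.9)),'edge':((297.3,222),(265.5,204.8)),'fmid':((342.5,199),(362.8,188.4)),'ftooth':((358.3,189.7),(374.6,193.9)),'fgrip':((343.4,189.2),(361.7,187)),'smid':((428.8,213),(406.3,259.4)),'stip':((390.2,244.1),(348.4,255.6)),'jar':((385,189.7),(418,202)),'bur':((285,201),(339.8,137.6))}
for k,(a,b) in P.items(): print(k,*[np.round(v,1) for v in tri(a,b)])
for n,uv,z in [('smid',(406.3,259.4),.008),('stip',(348.4,255.6),.008),('fgrip',(361.7,187),.076),('edge',(265.5,204.8),.135)]:
    print(n,onz(ct,s,uv,z)*1000)
for c,nm,box in [(ct,'t1',(120,110,290,275)),(ct,'t2',(310,120,450,280)),(cs,'s1',(80,180,360,400)),(cs,'s2',(270,150,460,250))]:
    f=c['frame'][box[1]:box[3],box[0]:box[2],::-1]
    k=min(800/f.shape[1],600/f.shape[0]); cv2.imwrite(f'pics/{nm}.png',cv2.resize(f,None,fx=k,fy=k,interpolation=cv2.INTER_CUBIC)); print(nm,k)
```

```text
notch [563.   69.1 135.7] 5.1
hinge [599.1 197.8 121.8] 5.8
edge [565.1  67.  133.4] 7.1
fmid [ 625.  -144.9   40.7] 3.4
ftooth [ 605.8 -171.8   60. ] 10.8
fgrip [ 621.1 -140.2   70.9] 5.9
smid [ 463.9 -250.1   12.4] 5.5
stip [ 475.4 -113.3    7.5] 6.7
jar [ 598.3 -281.5    7.1] 11.1
bur [755.5 -91.2  10.6] 3.8
smid [ 466.70047104 -249.88762065    8.        ]
stip [ 472.3370012  -114.73515468    8.        ]
fgrip [ 622.63600714 -138.25383602   76.        ]
edge [567.75711025  68.97529327 135.        ]
t1 3.6363636363636362
t2 3.75
s1 2.727272727272727
s2 4.2105263157894735
```

View pics/t1.png

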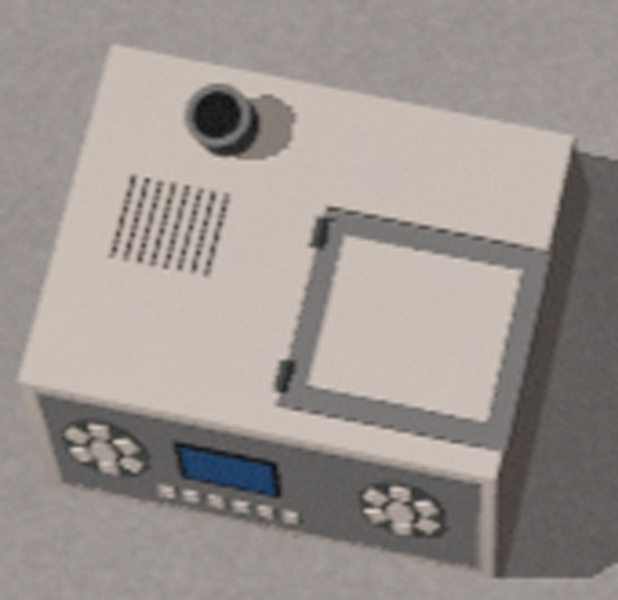

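View pics/t2.png

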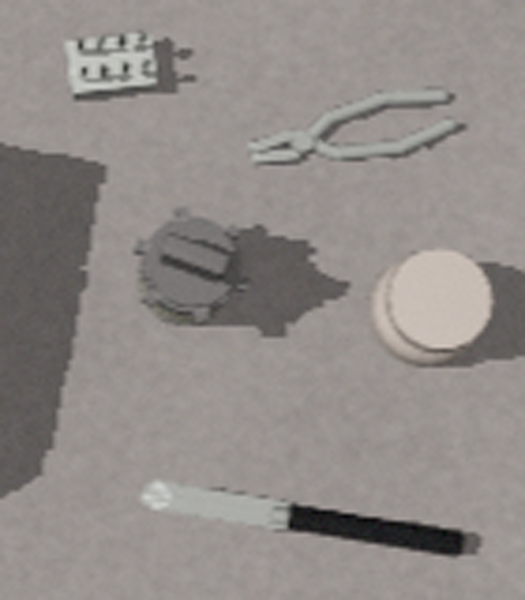

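View pics/s1.png

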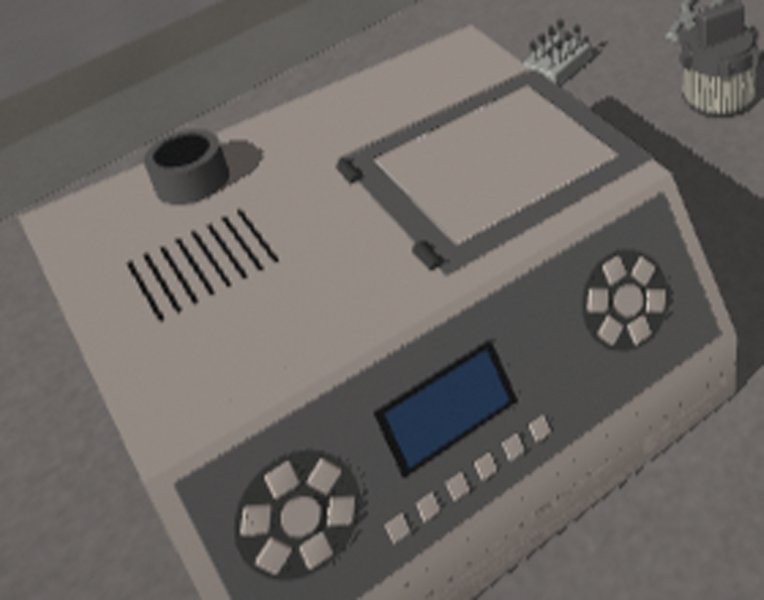

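View pics/s2.png

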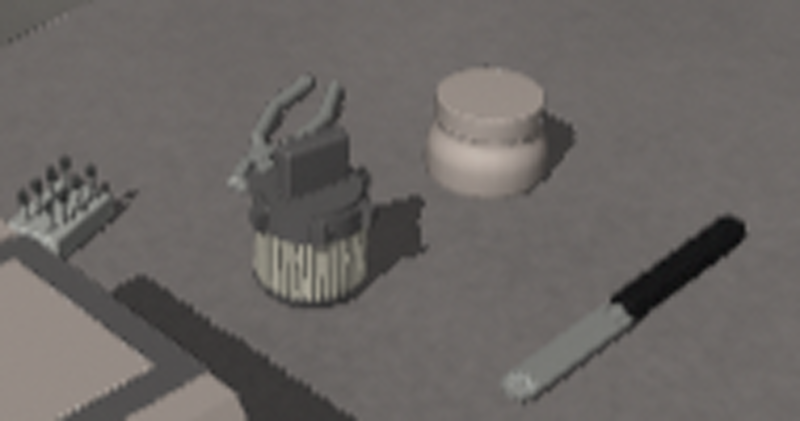

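Run:
```python
from h import *
from scipy.optimize import least_squares
cs=bot.camera('side'); ct=bot.camera('top'); s=None
T=[((112,45),(130,140,140)),((575,137),(130,-140,140)),((548,250),(59,-143,140)),((500,447),(-59,-143,140)),((328,208),(59,-8,140)),((278,404),(-59,-8,140))]
S=[((472,25),(130,-140,140)),((530,77),(59,-143,140)),((653,160),(-59,-143,140)),((345,160),(59,-8,140)),((448,272),(-59,-8,140))]
def f(p,w=False):
    r=[]
    R=Ro.from_euler('z',p[2],degrees=True).as_matrix(); o=np.array([p[0],p[1],0])
    for L,c,k,b in [(T,ct,3.63636,(120,110)),(S,cs,2.72727,(80,180))]:
        for uv,X in L:
            X=R@(np.array(X)/1000)+o
            r.append(proj(c,s,X)[0]-(np.array(uv)/k+b))
    return np.array(r).ravel()
q=least_squares(f,[.6,.2,-13],x_scale=[.1,.1,10]); print(q.x); print(np.round(f(q.x).reshape(-1,2),1))
q2=least_squares(lambda p:f(p)[:12],[.6,.2,-13],x_scale=[.1,.1,10]); print('top',q2.x)
q2=least_squares(lambda p:f(p)[12:],[.6,.2,-13],x_scale=[.1,.1,10]); print('side',q2.x)
R=Ro.from_euler('z',q.x[2],degrees=True).as_matrix(); o=np.array([q.x[0],q.x[1],0])
for n,X in dict(notch=(0,-140,130),ring=(0,-68,101),hinge=(0,-8,137.5)).items(): print(n,R@(np.array(X)/1000)+o)
# filter
Tt=(310,120)
def u(p): return np.array(p)/3.75+Tt
# handle bar top ends approx
for n,a,z in [('bar end a',(165,247),.09),('bar end b',(228,265),.09),('sp handle back',(462,543),.014),('sp handle front',(287,517),.014),('tip',(143,495),.008),('blade/handle',(280,516),.008)]:
    print(n,onz(ct,s,u(a),z)*1000)
```

```text
[  0.58697066   0.20858693 -10.32891247]
[[-0.1  0.3]
 [-0.4  0.6]
 [ 1.1  1.6]
 [ 1.8  2.2]
 [-0.6  0.5]
 [-0.6  0.9]
 [-0.6 -0.4]
 [ 1.3 -3.9]
 [ 0.2 -1.9]
 [-3.2 -0.6]
 [-1.6  0.7]]
top [  0.58918764   0.20915818 -10.31947578]
side [  0.5842523    0.20908455 -10.16152902]
notch [0.56186885 0.07085567 0.13      ]
ring [0.57477835 0.14168889 0.101     ]
hinge [0.58553627 0.20071657 0.1375    ]
bar end a [ 621.96012271 -119.88447639   90.        ]
bar end b [ 612.02429954 -157.15633054   90.        ]
sp handle back [ 455.46596774 -310.95965529   14.        ]
sp handle front [ 468.87800176 -202.89955725   14.        ]
tip [ 480.68805063 -114.00615302    8.        ]
blade/handle [ 469.68661633 -199.42171954    8.        ]
```

```bash
cat >> h.py <<'E'
def Rt(s): return Ro.from_euler('xyz',s['tcp_rot'],degrees=True)
def down(yaw_y,pitch=0):
    """tool pointing down, tool y axis at world heading yaw_y (deg)"""
    a=np.radians(yaw_y); y=np.array([np.cos(a),np.sin(a),0]); x=np.array([0,0,-1.]); z=np.cross(x,y)
    return Ro.from_matrix(np.c_[x,y,z])
def row(p,Rg=None,s=None):
    s=s or bot.get_obs(); R0=Rt(s)
    d=R0.inv().apply(np.array(p)-s['ee_pos']); rv=(R0.inv()*(Rg or R0)).as_rotvec(degrees=True)
    return np.round(rv,2),np.round(d,4)
def st(s=None):
    s=s or bot.get_obs(); R=Rt(s).as_matrix()
    print('t %.2f'%s['time'],'p',np.round(np.array(s['ee_pos'])*1000,1),'q',np.round(s['q'],1),'yhead %.2f'%np.degrees(np.arctan2(R[1,1],R[0,1])),'x',np.round(R[:,0],3),'F',np.round(s['wrist_force'],1),'M',np.round(s['torque'],2),'op %.1f'%(s['opening']*1000))
E
python3 - <<'E'
from h import *
s=bot.get_obs(); st(s); print(Rt(s).as_matrix().round(3))
for yh in (-7,173): print(yh,row([.466,-.225,.2],down(yh)))
E
```

```text
t 2.30 p [ 164.5 -524.8  250.3] q [-72.6   5.   10.1  95.1   0.   90. ] yhead -72.59 x [-0.  0. -1.] F [-0.7 -1.  -0. ] M [ 0.03 -0.04 -0.02] op 85.4
[[-0.     0.299 -0.954]
 [ 0.    -0.954 -0.299]
 [-1.    -0.    -0.   ]]
-7 (array([-65.59,  -0.  ,   0.  ]), array([ 0.0503, -0.1959, -0.3773]))
173 (array([114.41,   0.  ,   0.  ]), array([ 0.0503, -0.1959, -0.3773]))
```

```bash
python3 -m handwheel '[[-65.6,0,0,0.05,-0.196,-0.377,-1],[-65.6,0,0,0.05,-0.196,-0.377,-1],[-65.6,0,0,0.05,-0.196,-0.377,-1],[-65.6,0,0,0.05,-0.196,-0.377,-1],[-65.6,0,0,0.05,-0.196,-0.377,-1],[-65.6,0,0,0.05,-0.196,-0.377,-1],[-65.6,0,0,0.05,-0.196,-0.377,-1],[-65.6,0,0,0.05,-0.196,-0.377,-1],[-65.6,0,0,0.05,-0.196,-0.377,-1],[-65.6,0,0,0.05,-0.196,-0.377,-1]]' 100
python3 - <<'E'
from h import *
s=bot.get_obs(); st(s); c=bot.camera('wrist'); save(c,'w1')
for k,z in [('spatula_mid',.008),('spatula_tip',.008),('filter_grip',.076),('notch',.13),('filter_mid',.043)]:
    for x in bot.tip_of(k,c)[:1]:
        uv=np.array(x['centre'])*[640,400]; print(k,uv.round(1),round(x['conf'],2),(onz(c,s,uv,z)*1000).round(1))
E
```

```text
time: 3.55
ee_pos: [0.4651, -0.2259, 0.2006]
tcp_rot: [50.7, 90.0, -46.4]
wrist_force: [-0.7, -0.3, 0.2]
opening: 0.0856
t 3.55 p [ 465.1 -225.9  200.6] q [-25.9  -0.3  -0.9  89.4  -0.   71.2] yhead -7.09 x [ 0. -0. -1.] F [-0.7 -0.3  0.2] M [0.05 0.   0.05] op 85.6
spatula_mid [322.9 200.5] 0.67 [ 461.3 -255.2    8. ]
spatula_tip [326.6  64.2] 0.62 [ 482.8 -113.1    8. ]
filter_grip [508.   65.4] 0.89 [ 621.5 -137.7   76. ]
filter_mid [480.   67.4] 0.75 [ 616.4 -135.7   43. ]
```

View pics/w1.png

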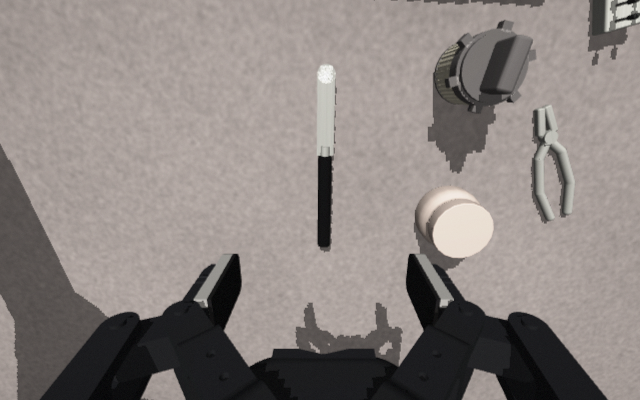

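Run:
```python
from h import *
s=bot.get_obs(); c=bot.camera('wrist')
a=onz(c,s,(324.5,156),.012); b=onz(c,s,(323.5,246),.012); t=onz(c,s,(326.5,66),.008)
print(a,b,t); m=(a+b)/2; d=a-b; print(m, np.degrees(np.arctan2(d[1],d[0])), np.linalg.norm(d)); d=t-b;h=np.degrees(np.arctan2(d[1],d[0])); print(h)
u=np.array([np.cos(np.radians(h)),np.sin(np.radians(h)),0]); g=t-u*.115; g[2]=.0215; print('grip',g,row(g,down(h-90)))
```

```text
[ 0.46983649 -0.20283258  0.012     ] [ 0.4553945  -0.31098453  0.012     ] [ 0.48269196 -0.11427288  0.008     ]
[ 0.46261549 -0.25690855  0.012     ] 82.39404561187833 0.1091119371264136
82.09958260034963
grip [ 0.466885   -0.22818135  0.0215    ] (array([ 0.86,  0.  , -0.01]), array([0.1789, 0.0018, 0.0026]))
```

```bash
python3 -m handwheel '[[0.8,0,0,0.06,0.0018,0.0026,-0.3],[0.8,0,0,0.12,0.0018,0.0026,-0.3],[0.8,0,0,0.16,0.0018,0.0026,-0.3],[0.8,0,0,0.178,0.0018,0.0026,-0.3],[0.8,0,0,0.1785,0.0018,0.0026,1],[0.8,0,0,0.1785,0.0018,0.0026,1],[0.8,0,0,0.1785,0.0018,0.0026,1],[0.8,0,0,0.1785,0.0018,0.0026,1],[0.8,0,0,0.1785,0.0018,0.0026,1]]' 100
python3 - <<'E'
from h import *
s=bot.get_obs(); st(s); c=bot.camera('wrist'); save(c,'w2')
E
```

```text
time: 5.03
ee_pos: [0.4684, -0.2284, 0.0242]
tcp_rot: [71.5, 89.8, -26.3]
wrist_force: [-1.1, -0.1, 5.9]
opening: 0.0117
t 5.03 p [ 468.4 -228.4   24.2] q [-26.    2.8 -17.4  69.6  -0.   71.8] yhead -7.79 x [ 0.003 -0.002 -1.   ] F [-1.1 -0.1  5.9] M [0.06 0.23 0.02] op 11.7
```

View pics/w2.png

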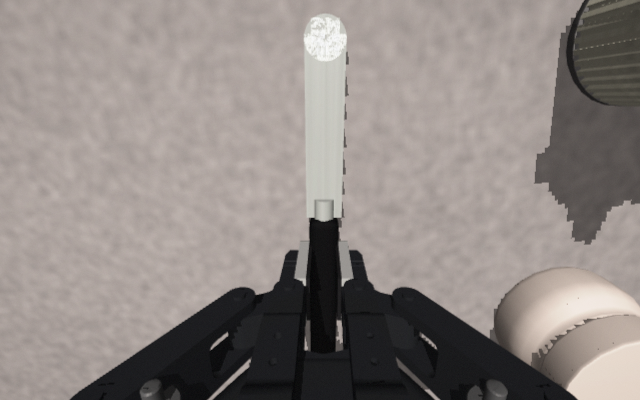

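Run:
```python
from h import *
h=79.7;u=np.array([np.cos(np.radians(h)),np.sin(np.radians(h)),0])
n=np.array([.562,.071,.130]); g=n-u*.145+[0,0,.016]; print(g,row(g,down(h-90)))
```

```text
[ 0.53607368 -0.07166333  0.146     ] (array([ 2.5 ,  0.06, -0.2 ]), array([-0.1219,  0.0462, -0.1643]))
```

```bash
python3 -m handwheel '[[0,0,0,-0.02,0,0,1],[0,0,0,-0.07,0,0,1],[0,0,0,-0.12,0,0,1],[2.5,0,0,-0.122,0.016,-0.055,1],[2.5,0,0,-0.122,0.032,-0.11,1],[2.5,0,0,-0.122,0.046,-0.15,1],[2.5,0,0,-0.122,0.046,-0.164,1],[2.5,0,0,-0.122,0.046,-0.164,1],[2.5,0,0,-0.122,0.046,-0.164,1]]'
python3 - <<'E'
from h import *
s=bot.get_obs(); st(s); c=bot.camera('wrist'); save(c,'w3')
for k,z in [('spatula_tip',.13),('notch',.13),('cover_edge',.135)]:
    for x in bot.tip_of(k,c)[:1]:
        uv=np.array(x['centre'])*[640,400]; print(k,uv.round(1),round(x['conf'],2),(onz(c,s,uv,z)*1000).round(1))
cs=bot.camera('side'); save(cs,'s3'); cv2.imwrite('pics/s3c.png',cv2.resize(cs['frame'][150:290,250:450,::-1],None,fx=4,fy=4,interpolation=cv2.INTER_CUBIC))
E
```

```text
time: 6.2
ee_pos: [0.5346, -0.0726, 0.1441]
tcp_rot: [55.3, 90.0, -45.0]
wrist_force: [0.1, -0.9, -0.9]
opening: 0.012
t 6.20 p [534.6 -72.6 144.1] q [-7.7  2.7 -4.  83.2 -0.  92.6] yhead -10.35 x [ 0. -0. -1.] F [ 0.1 -0.9 -0.9] M [-0.02  0.04 -0.02] op 12.0
spatula_tip [326.5  16.5] 0.71 [556.8  40.5 130. ]
```

View pics/w3.png

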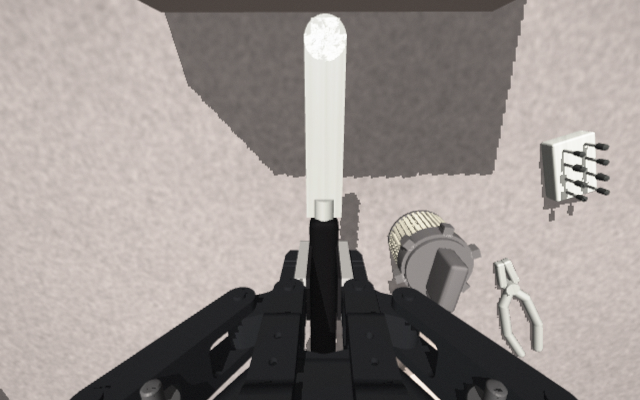

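View pics/s3c.png

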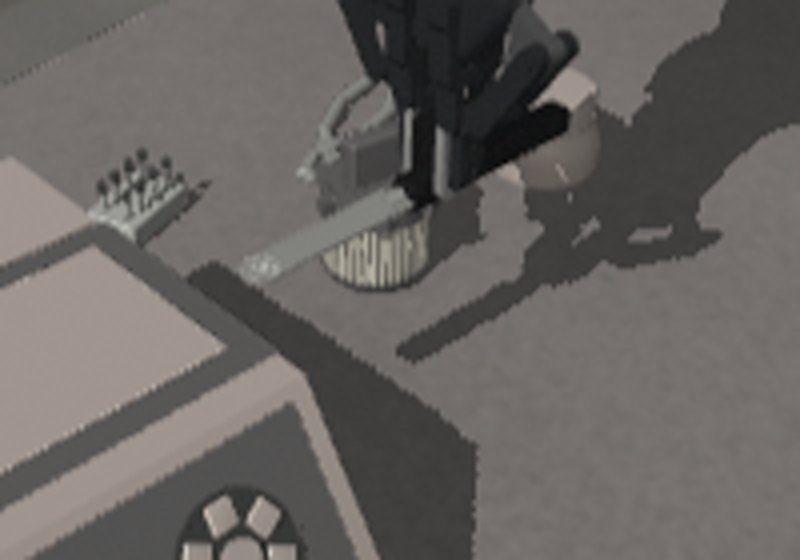

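Run:
```python
from h import *
s=bot.get_obs(); c=bot.camera('wrist'); f=c['frame']
cv2.imwrite('pics/w3c.png',cv2.resize(f[0:40,120:560,::-1],None,fx=1.8,fy=8,interpolation=cv2.INTER_NEAREST))
R=Ro.from_euler('z',-10.33,degrees=True).as_matrix();o=np.array([.587,.2086,0])
for X in [(-130,-140,0),(130,-140,0),(-60,-140,0),(60,-140,0),(0,-140,130),(0,-140,0)]:
    W=R@(np.array(X)/1000)+o; print(X,proj(c,s,W).round(1))
print(proj(c,s,onz(c,s,(326,14),.128)), onz(c,s,(326,14),.128))
```

```text
(-130, -140, 0) [[161.4  14.7]]
(130, -140, 0) [[486.8  14.5]]
(-60, -140, 0) [[249.   14.7]]
(60, -140, 0) [[399.2  14.6]]
(0, -140, 130) [[325.3 -76.4]]
(0, -140, 0) [[324.1  14.6]]
[[326.  14.]] [0.55700299 0.0420226  0.128     ]
```

View pics/w3c.png

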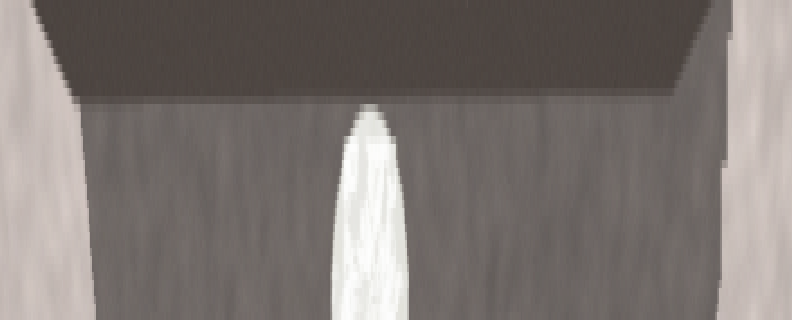

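```bash
python3 -m handwheel '[[0,0,0,-0.002,0.003,-0.012,1],[0,0,0,-0.002,0.003,-0.022,1],[0,0,0,-0.002,0.003,-0.032,1],[0,0,0,-0.002,0.003,-0.042,1],[0,0,0,-0.002,0.003,-0.052,1],[0,0,0,-0.002,0.003,-0.052,1]]'
python3 - <<'E'
from h import *
s=bot.get_obs(); st(s); c=bot.camera('wrist'); save(c,'w4')
cs=bot.camera('side');  cv2.imwrite('pics/s4c.png',cv2.resize(cs['frame'][150:290,250:450,::-1],None,fx=4,fy=4,interpolation=cv2.INTER_CUBIC))
E
```

```text
time: 7.25
ee_pos: [0.5473, -0.0202, 0.1457]
tcp_rot: [-99.7, 90.0, 160.1]
wrist_force: [-0.4, -0.2, -1.3]
opening: 0.012
t 7.25 p [547.3 -20.2 145.7] q [-2.1  3.8 -2.7 83.5  0.  98.1] yhead -10.23 x [-0.  0. -1.] F [-0.4 -0.2 -1.3] M [-0.02 -0.02 -0.05] op 12.0
```

View pics/w4.png

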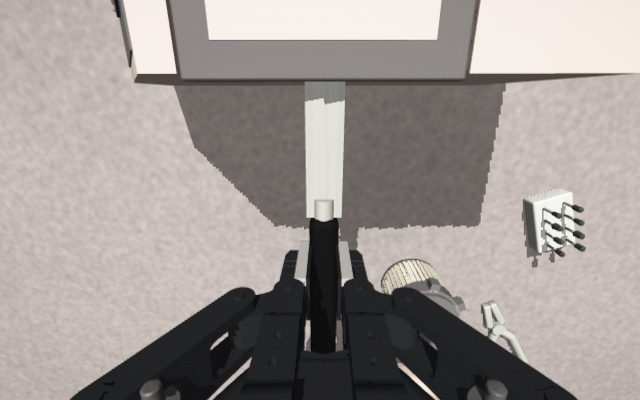

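View pics/s4c.png

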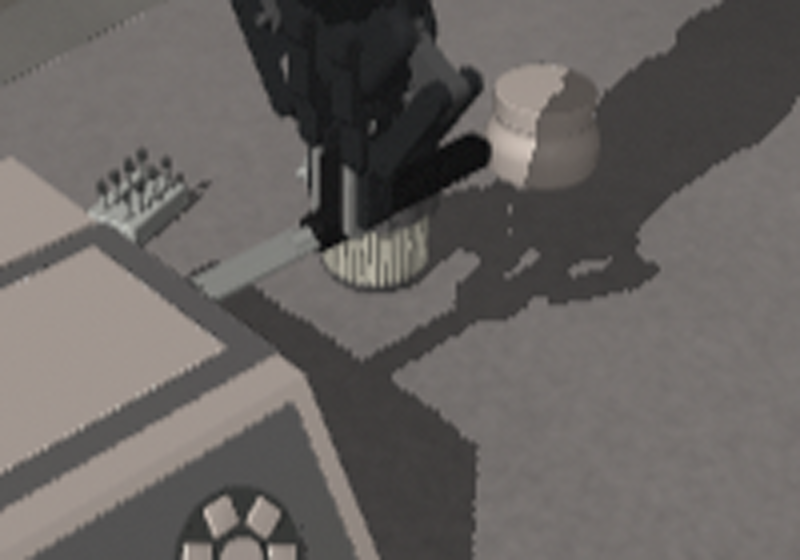

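Run:
```python
from h import *
s=bot.get_obs(); c=bot.camera('wrist'); f=c['frame']
cv2.imwrite('pics/w4c.png',cv2.resize(f[0:100,110:510,::-1],None,fx=2,fy=6,interpolation=cv2.INTER_CUBIC))
R=Ro.from_euler('z',-10.33,degrees=True).as_matrix();o=np.array([.587,.2086,0])
for uv in [(180,79),(470,79),(326,14)]:
    W=onz(c,s,uv,.137 if uv[1]>20 else .13); print(uv,W,(R.T@(W-o)*1000).round(1))
for X in [(-59,-143,135),(59,-143,135),(-59,-143,140),(59,-143,140)]: print(X,proj(c,s,R@(np.array(X)/1000)+o).round(1))
```

```text
(180, 79) [0.50410864 0.07939256 0.137     ] [ -58.4 -142.   137. ]
(470, 79) [0.62445488 0.05756239 0.137     ] [  63.9 -141.9  137. ]
(326, 14) [0.56922577 0.09349421 0.13      ] [   3.2 -116.4  130. ]
(-59, -143, 135) [[181.1  81.8]]
(59, -143, 135) [[455.9  82.1]]
(-59, -143, 140) [[175.5  81.3]]
(59, -143, 140) [[461.1  81.5]]
```

View pics/w4c.png

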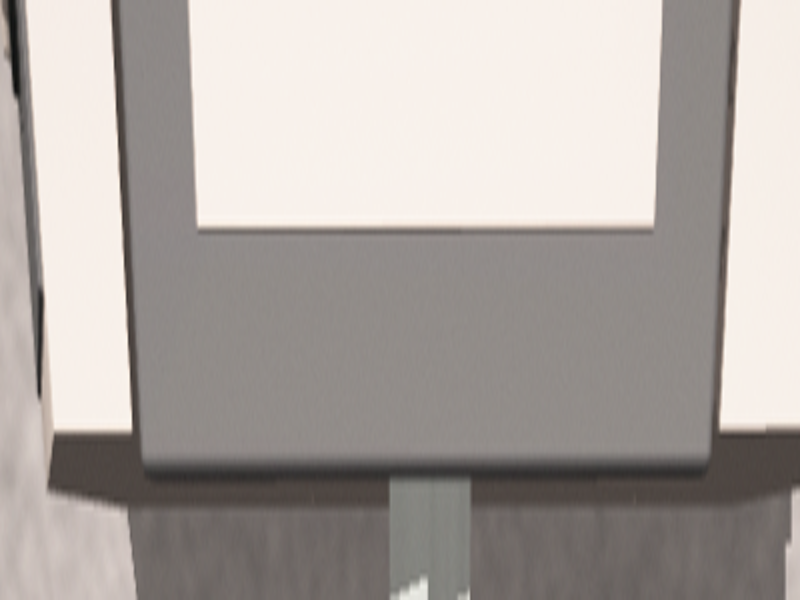

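```bash
python3 -m handwheel '[[0,6,0,0.010,0,0.0005,1],[0,12,0,0.0197,0,0.0013,1],[0,12,0,0.010,0,0.001,1],[0,12,0,0.0007,0,0.0001,1],[0,12,0,-0.0177,0,-0.0044,1],[0,12,0,-0.0351,0,-0.0121,1],[0,12,0,-0.0509,0,-0.0226,1],[0,12,0,-0.0509,0,-0.0226,1]]'
python3 - <<'E'
from h import *
s=bot.get_obs(); st(s); c=bot.camera('wrist'); save(c,'w5')
cs=bot.camera('side');  cv2.imwrite('pics/s5c.png',cv2.resize(cs['frame'][130:330,180:440,::-1],None,fx=3,fy=3,interpolation=cv2.INTER_CUBIC))
E
```

```text
time: 8.4
ee_pos: [0.552, 0.0024, 0.1986]
tcp_rot: [179.2, 78.0, 79.0]
wrist_force: [0.3, 0.2, -0.7]
opening: 0.012
t 8.40 p [552.    2.4 198.6] q [-5.5  2.9  1.5 87.4 12.  94.8] yhead -10.20 x [ 0.04   0.205 -0.978] F [ 0.3  0.2 -0.7] M [-0.22  0.04 -0.04] op 12.0
```

View pics/w5.png

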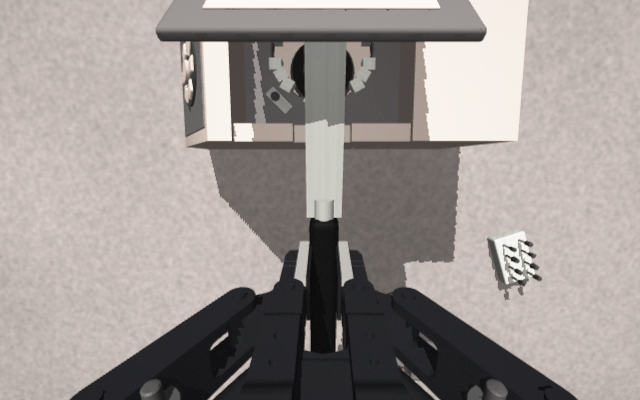

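View pics/s5c.png

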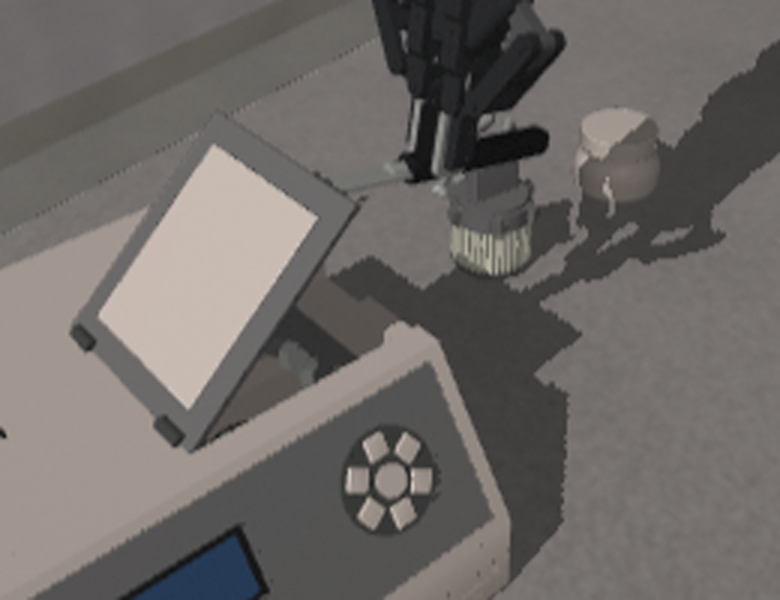

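```bash
python3 -m handwheel '[[0,0,0,-0.0108,0,-0.0157,1],[0,0,0,-0.0185,0,-0.033,1],[0,0,0,-0.0232,0,-0.0514,1],[0,0,0,-0.0247,0,-0.0704,1],[0,0,0,-0.0228,0,-0.0893,1],[0,0,0,-0.0177,0,-0.1076,1],[0,0,0,-0.0095,0,-0.1247,1],[0,0,0,0.0017,0,-0.1401,1],[0,0,0,0.011,0,-0.15,1],[0,0,0,0.018,0,-0.1557,1],[0,0,0,0.018,0,-0.1557,1]]'
python3 - <<'E'
from h import *
s=bot.get_obs(); st(s); c=bot.camera('wrist'); save(c,'w6')
cs=bot.camera('side');  cv2.imwrite('pics/s6c.png',cv2.resize(cs['frame'][130:330,150:410,::-1],None,fx=3,fy=3,interpolation=cv2.INTER_CUBIC))
E
```

```text
time: 9.88
ee_pos: [0.5789, 0.155, 0.2107]
tcp_rot: [-179.7, 78.0, 80.0]
wrist_force: [-0.5, -0.6, -0.4]
opening: 0.0122
t 9.88 p [578.9 155.  210.7] q [ 10.    6.7   6.9  86.   11.2 110.7] yhead -10.27 x [ 0.036  0.204 -0.978] F [-0.5 -0.6 -0.4] M [-0.21  0.06  0.  ] op 12.2
```

View pics/w6.png

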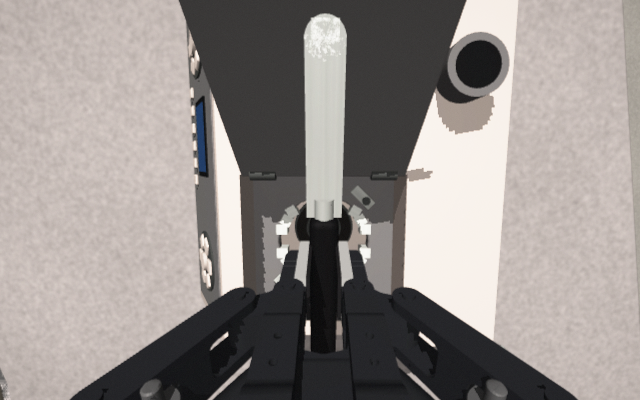

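View pics/s6c.png

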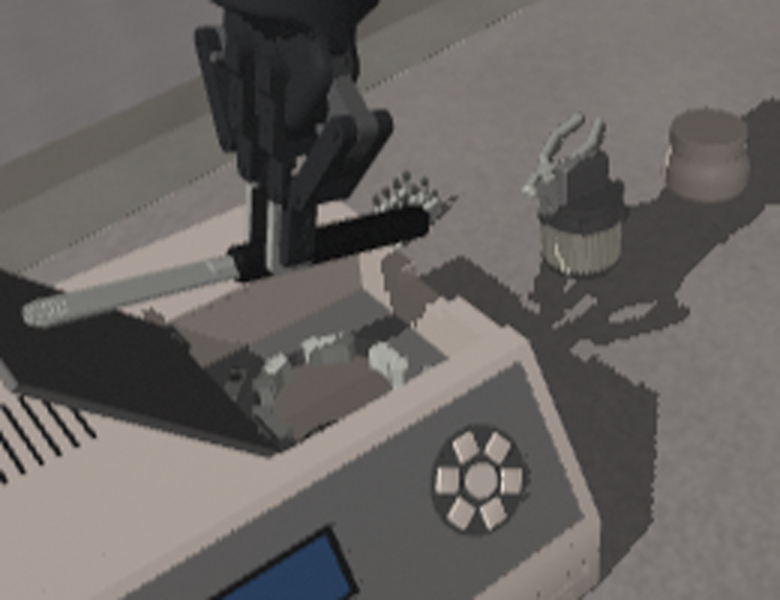

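Run:
```python
from h import *
print(row([.552,.0,.215],down(-9))); print(row([.468,-.228,.1],down(-7.8)))
s=bot.get_obs();c=bot.camera('wrist')
```

```text
(array([ -1.3 , -11.99,  -0.13]), array([-0.036 ,  0.001 ,  0.1527]))
(array([ -2.5 , -11.99,  -0.26]), array([ 0.0267, -0.0408,  0.4107]))
```

```bash
python3 -m handwheel '[[-1,-2,0,-0.015,0.001,0.05,1],[-1,-8,0,-0.036,0.001,0.10,1],[-1.3,-12,0,-0.036,0.001,0.153,1],[-1.3,-12,0,-0.02,-0.008,0.205,1],[-1.8,-12,0,-0.005,-0.018,0.257,1],[-2,-12,0,0.005,-0.026,0.31,1],[-2.5,-12,0,0.015,-0.034,0.36,1],[-2.5,-12,-0.2,0.0267,-0.041,0.411,1],[-2.5,-12,-0.2,0.0267,-0.041,0.411,1],[-2.5,-12,-0.2,0.0267,-0.041,0.411,1]]'
python3 - <<'E'
from h import *
s=bot.get_obs(); st(s); print(row([.468,-.228,.0245],down(-7.8)))
c=bot.camera('top'); save(c,'t7'); cv2.imwrite('pics/t7c.png',cv2.resize(c['frame'][100:280,110:450,::-1],None,fx=2.3,fy=2.3,interpolation=cv2.INTER_CUBIC))
E
```

```text
time: 11.28
ee_pos: [0.468, -0.2281, 0.1005]
tcp_rot: [91.3, 89.9, -6.6]
wrist_force: [-0.3, 0.8, 0.1]
opening: 0.012
t 11.28 p [ 468.  -228.1  100.5] q [-26.    0.6 -11.   78.3   0.   71.9] yhead -7.86 x [ 0.002 -0.    -1.   ] F [-0.3  0.8  0.1] M [ 0.02  0.02 -0.  ] op 12.0
(array([-0.06, -0.  , -0.11]), array([ 0.076 , -0.0002, -0.0001]))
```

View pics/t7c.png

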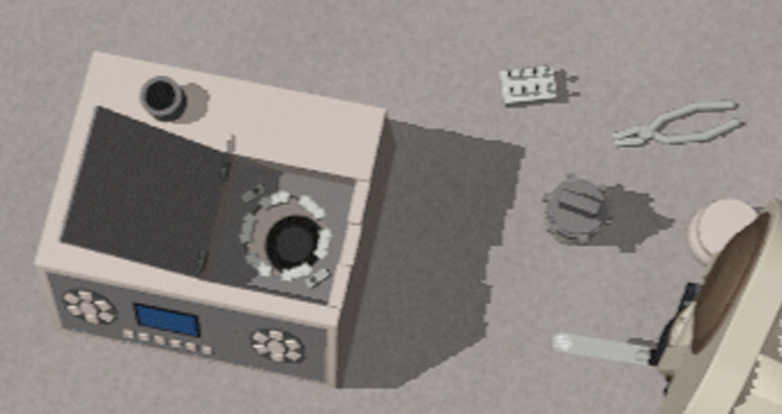

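```bash
python3 -m handwheel '[[0,0,0,0.04,0,0,1],[0,0,0,0.068,0,0,1],[0,0,0,0.0757,0,0,1],[0,0,0,0.0757,0,0,1],[0,0,0,0.0757,0,0,0],[0,0,0,0.0757,0,0,-0.3],[0,0,0,0.0757,0,0,-0.3],[0,0,0,0.02,0,0,-0.3],[0,0,0,-0.04,0,0,-0.3],[0,0,0,-0.08,0,0,-0.3]]'
python3 - <<'E'
from h import *
s=bot.get_obs(); st(s); c=bot.camera('wrist'); save(c,'w8')
for k,z in [('filter_grip',.076),('filter_tooth',.058),('spatula_tip',.008),('spatula_mid',.008)]:
    for x in bot.tip_of(k,c)[:1]:
        uv=np.array(x['centre'])*[640,400]; print(k,uv.round(1),round(x['conf'],2),(onz(c,s,uv,z)*1000).round(1))
E
```

```text
time: 12.58
ee_pos: [0.4682, -0.2281, 0.183]
tcp_rot: [76.2, 89.8, -21.6]
wrist_force: [-0.0, -0.7, -0.8]
opening: 0.0556
t 12.57 p [ 468.2 -228.1  183. ] q [-26.   -0.1  -2.6  87.3   0.   71.8] yhead -7.80 x [ 0.004 -0.001 -1.   ] F [-0.  -0.7 -0.8] M [-0.02 -0.02 -0.04] op 55.6
filter_grip [513.5  60.7] 0.63 [ 619.7 -139.6   76. ]
filter_tooth [482. 107.] 0.58 [ 607.7 -170.9   58. ]
spatula_tip [323.2  61. ] 0.61 [ 484.7 -114.3    8. ]
spatula_mid [322.2 208.4] 0.58 [ 463.5 -260.4    8. ]
```

View pics/w8.png

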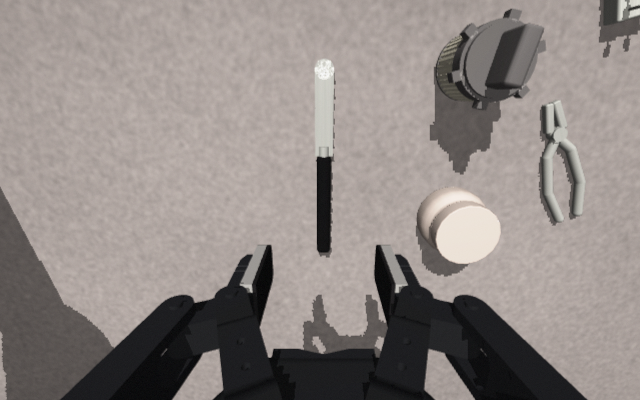

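Run:
```python
from h import *
print(row([.604,-.187,.19],down(-18)))
```

```text
(array([ 1.021e+01, -1.000e-02, -3.000e-02]), array([-0.0107,  0.1295, -0.059 ]))
```

```bash
python3 -m handwheel '[[5,0,0,-0.007,0.055,-0.025,-0.3],[10.2,0,0,-0.007,0.11,-0.05,-0.3],[10.2,0,0,-0.007,0.13,-0.059,-0.3],[10.2,0,0,-0.007,0.13,-0.059,-0.3],[10.2,0,0,-0.007,0.13,-0.059,-0.3]]'
python3 - <<'E'
from h import *
s=bot.get_obs(); st(s); c=bot.camera('wrist'); save(c,'w9')
for k,z in [('filter_grip',.076),('filter_tooth',.058)]:
    for x in bot.tip_of(k,c)[:1]:
        uv=np.array(x['centre'])*[640,400]; print(k,uv.round(1),round(x['conf'],2),(onz(c,s,uv,z)*1000).round(1))
E
```

```text
time: 13.45
ee_pos: [0.6037, -0.1872, 0.1859]
tcp_rot: [-87.7, 89.9, 164.3]
wrist_force: [-0.3, -0.3, -0.1]
opening: 0.0555
t 13.45 p [ 603.7 -187.2  185.9] q [-17.2  15.7  15.2  89.6  -0.   90.8] yhead -18.00 x [-0.001  0.    -1.   ] F [-0.3 -0.3 -0.1] M [ 0.01  0.01 -0.02] op 55.5
filter_grip [323.4 141.1] 0.69 [ 619.4 -139.3   76. ]
filter_tooth [321.6 178.8] 0.7 [ 606.7 -173.1   58. ]
```

View pics/w9.png

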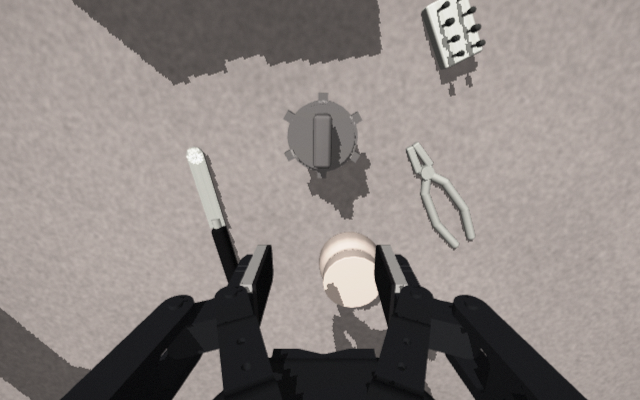

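Run:
```python
from h import *
s=bot.get_obs(); c=bot.camera('wrist'); f=c['frame']
cv2.imwrite('pics/w9c.png',cv2.resize(f[80:200,260:390,::-1],None,fx=5,fy=5,interpolation=cv2.INTER_CUBIC))
```

```text
(no output)
```

View pics/w9c.png

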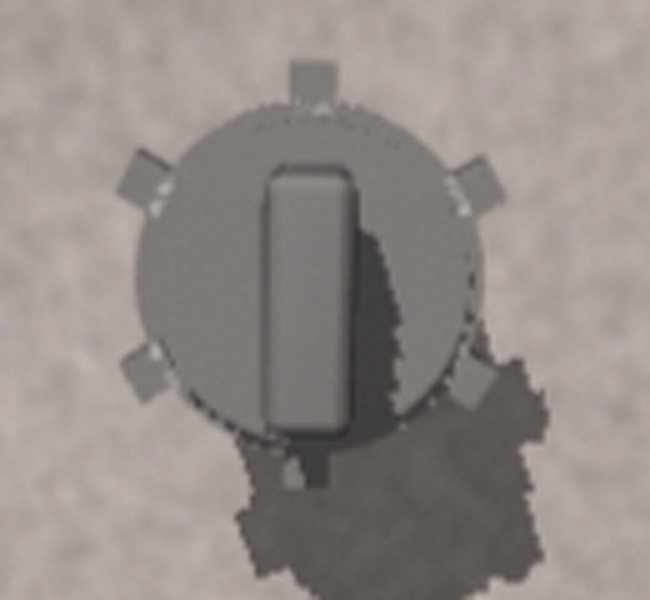

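Run:
```python
from h import *
s=bot.get_obs(); c=bot.camera('wrist')
for uv,z in [((322.2,140.2),.09),((322.6,114.6),.09),((322.0,166),.09),((322.8,92.4),.058),((284.5,116),.058),((357,117.5),.058),((289,154.5),.058),((355,154.8),.058)]: print(uv,onz(c,s,uv,z)*1000)
g=onz(c,s,(322.2,140.2),.09); g[2]=.0865; print(row(g,down(-18.6)))
```

```text
(322.2, 140.2) [ 619.78243128 -137.07137772   90.        ]
(322.6, 114.6) [ 625.82750997 -119.52772926   90.        ]
(322.0, 166) [ 613.48472612 -155.83021259   90.        ]
(322.8, 92.4) [ 630.83252719 -104.6876755    58.        ]
(284.5, 116) [ 594.55487575 -112.45964412   58.        ]
(357, 117.5) [ 651.96504855 -132.44710672   58.        ]
(289, 154.5) [ 586.89850876 -144.1419297    58.        ]
(355, 154.8) [ 641.65201168 -162.27599253   58.        ]
(array([ 0.56, -0.01, -0.09]), array([ 0.1009, -0.0008, -0.0528]))
```

```bash
python3 -m handwheel '[[0.6,0,0,0,-0.0006,-0.052,-0.3],[0.6,0,0,0.04,-0.0006,-0.052,-0.3],[0.6,0,0,0.08,-0.0006,-0.052,-0.3],[0.6,0,0,0.0995,-0.0006,-0.052,-0.3],[0.6,0,0,0.0995,-0.0006,-0.052,0],[0.6,0,0,0.0995,-0.0006,-0.052,1],[0.6,0,0,0.0995,-0.0006,-0.052,1],[0.6,0,0,0.0995,-0.0006,-0.052,1],[0.6,0,0,0.0995,-0.0006,-0.052,1]]' 80
python3 - <<'E'
from h import *
s=bot.get_obs(); st(s); c=bot.camera('wrist'); save(c,'w10')
E
```

```text
time: 14.82
ee_pos: [0.6209, -0.1377, 0.0894]
tcp_rot: [95.4, 89.8, -13.2]
wrist_force: [-1.1, 0.8, 6.5]
opening: 0.0123
t 14.82 p [ 620.9 -137.7   89.4] q [-12.5  16.4   5.4  78.8  -0.   96.1] yhead -18.60 x [ 0.004 -0.001 -1.   ] F [-1.1  0.8  6.5] M [-0.07  0.18  0.01] op 12.3
```

View pics/w10.png

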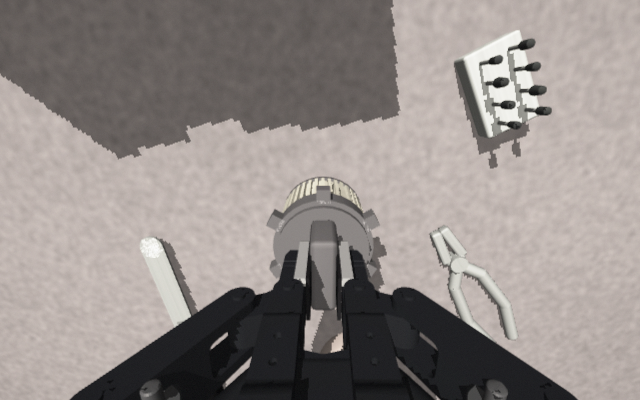

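Run:
```python
from h import *
print(row([.614,.039,.26],down(19.7)))
```

```text
(array([-38.29,   0.05,  -0.21]), array([-0.1708, -0.0623, -0.1653]))
```

```bash
python3 -m handwheel '[[0,0,0,-0.03,0,0,1],[0,0,0,-0.08,0,0,1],[0,0,0,-0.13,0,0,1],[-10,0,0,-0.168,-0.01,-0.03,1],[-20,0,0,-0.168,-0.03,-0.08,1],[-30,0,0,-0.168,-0.05,-0.13,1],[-38.3,0,-0.2,-0.168,-0.0623,-0.1653,1],[-38.3,0,-0.2,-0.168,-0.0623,-0.1653,1],[-38.3,0,-0.2,-0.168,-0.0623,-0.1653,1],[-38.3,0,-0.2,-0.168,-0.0623,-0.1653,1]]'
python3 - <<'E'
from h import *
s=bot.get_obs(); st(s); c=bot.camera('wrist'); save(c,'w11')
cs=bot.camera('side'); save(cs,'s11')
for k,z in [('ring',.101),('filter_tooth',0),('cover_hinge',.1375)]:
    for x in bot.tip_of(k,c)[:2]:
        uv=np.array(x['centre'])*[640,400]; print(k,uv.round(1),round(x['conf'],2),(onz(c,s,uv,z)*1000).round(1))
cv2.imwrite('pics/w11c.png',cv2.resize(c['frame'][0:200,190:460,::-1],None,fx=2.9,fy=2.9,interpolation=cv2.INTER_CUBIC))
E
```

```text
time: 16.12
ee_pos: [0.6137, 0.038, 0.2556]
tcp_rot: [-99.8, 89.9, -170.2]
wrist_force: [0.4, -0.2, -1.1]
opening: 0.0121
t 16.12 p [613.7  38.  255.6] q [ 3.6 14.5 21.5 97.1 -0.  74. ] yhead 19.58 x [-0.002 -0.    -1.   ] F [ 0.4 -0.2 -1.1] M [-0.01  0.06  0.03] op 12.1
ring [322.2  62.6] 0.83 [575.6 143.  101. ]
ring [323.2 235.2] 0.26 [632.3 -13.7 101. ]
```

View pics/w11.png

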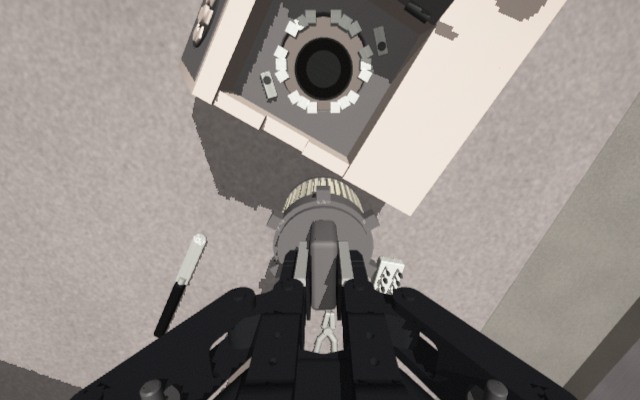

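View pics/w11c.png

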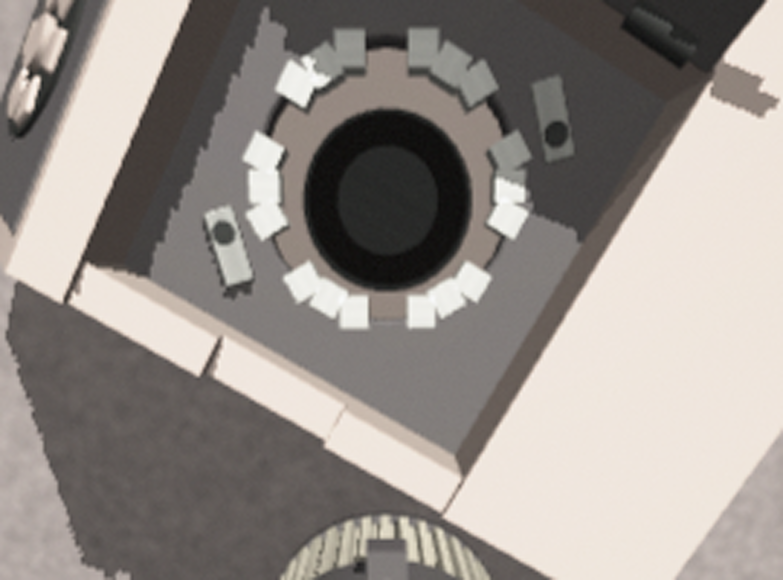

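View pics/s11.png

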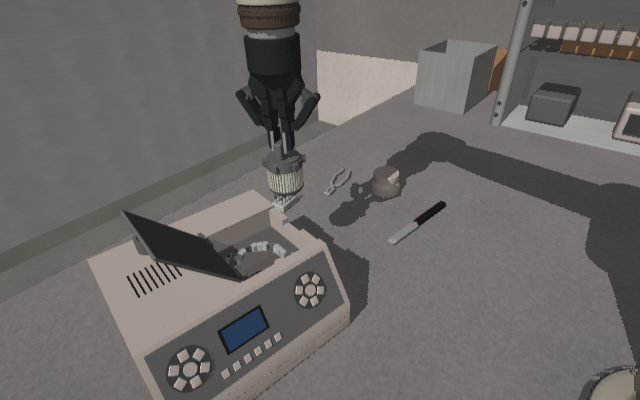

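Run:
```python
from h import *
s=bot.get_obs(); c=bot.camera('wrist'); f=c['frame'].copy()
C=onz(c,s,(323.6,66),.101); print(C)
big=cv2.resize(f[0:200,190:460,::-1],None,fx=2.9,fy=2.9,interpolation=cv2.INTER_CUBIC)
a=np.radians(np.arange(0,360,3))
for d,z,col in [(.063,.101,(0,0,255)),(.076,.101,(0,255,0)),(.090,.101,(255,0,0)),(.063,.049,(0,255,255))]:
    P=np.c_[C[0]+d/2*np.cos(a),C[1]+d/2*np.sin(a),0*a+z]
    for u,v in proj(c,s,P): cv2.circle(big,(int((u-190)*2.9),int(v*2.9)),1,col,-1)
cv2.imwrite('pics/w11d.png',big)
```

```text
[0.57751599 0.14129884 0.101     ]
```

View pics/w11d.png

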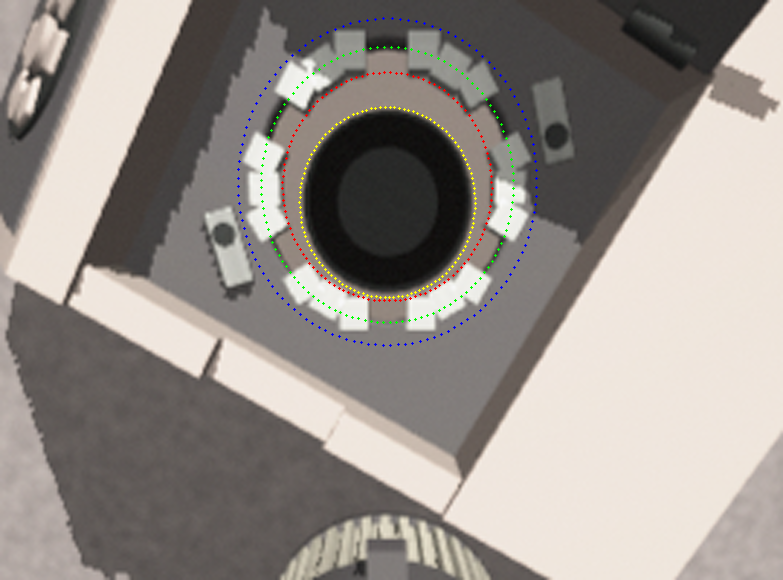

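Run:
```python
from h import *
s=bot.get_obs();print(row([.5768,.1425,.205],down(19.7)))
c=bot.camera('wrist')
# predicted teeth
R=Rt(s).as_matrix();p=np.array(s['ee_pos'])
for off in (-.001,0,.001):
    X=np.array([[.0314,0,-.036-off],[.0314,.036*np.sin(np.pi/3),-.018-off],[.0314,-.036*np.sin(np.pi/3),-.018-off]])
    print(proj(c,s,X@R.T+p).round(1).tolist())
cv2.imwrite('pics/w11e.png',cv2.resize(c['frame'][170:300,250:400,::-1],None,fx=5,fy=5,interpolation=cv2.INTER_CUBIC)[:600])
```

```text
(array([-0.04, -0.03,  0.13]), array([ 0.0506,  0.0003, -0.1102]))
[[322.4, 189.1], [376.5, 218.8], [268.4, 218.8]]
[[322.4, 187.3], [376.6, 217.2], [268.3, 217.2]]
[[322.4, 185.6], [376.7, 215.6], [268.2, 215.6]]
```

View pics/w11e.png

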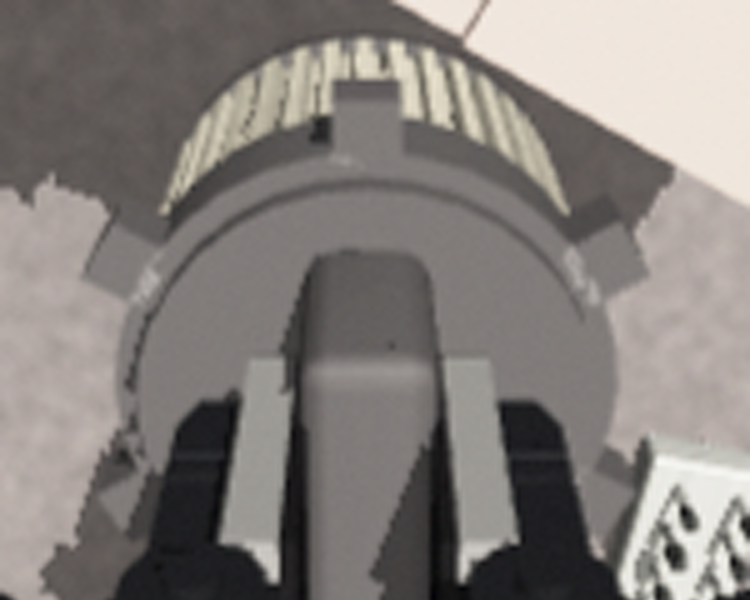

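```bash
python3 -m handwheel '[[0,0,0.1,0,0.0003,-0.05,1],[0,0,0.1,0.005,0.0003,-0.1,1],[0,0,0.1,0.03,0.0003,-0.1106,1],[0,0,0.1,0.0506,0.0003,-0.1106,1],[0,0,0.1,0.0506,0.0003,-0.1106,1],[0,0,0.1,0.0506,0.0003,-0.1106,1]]'
python3 - <<'E'
from h import *
s=bot.get_obs(); st(s); c=bot.camera('wrist'); save(c,'w12')
cs=bot.camera('side'); cv2.imwrite('pics/s12c.png',cv2.resize(cs['frame'][150:310,180:380,::-1],None,fx=4,fy=3.75,interpolation=cv2.INTER_CUBIC))
ct=bot.camera('top')
cv2.imwrite('pics/t12c.png',cv2.resize(ct['frame'][120:270,130:290,::-1],None,fx=4,fy=4,interpolation=cv2.INTER_CUBIC))
E
```

```text
time: 17.23
ee_pos: [0.5768, 0.1432, 0.2059]
tcp_rot: [142.7, 90.0, 72.4]
wrist_force: [-0.6, 0.6, -0.5]
opening: 0.0121
t 17.23 p [576.8 143.2 205.9] q [13.9 10.4 11.2 90.7  0.  84.2] yhead 19.69 x [ 0.     0.001 -1.   ] F [-0.6  0.6 -0.5] M [-0.08  0.02 -0.03] op 12.1
```

View pics/w12.png

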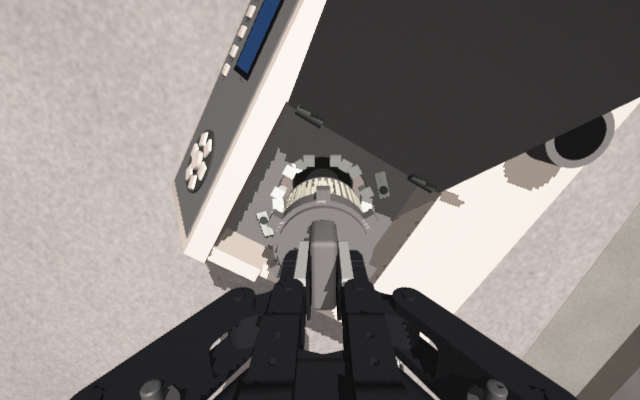

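View pics/s12c.png

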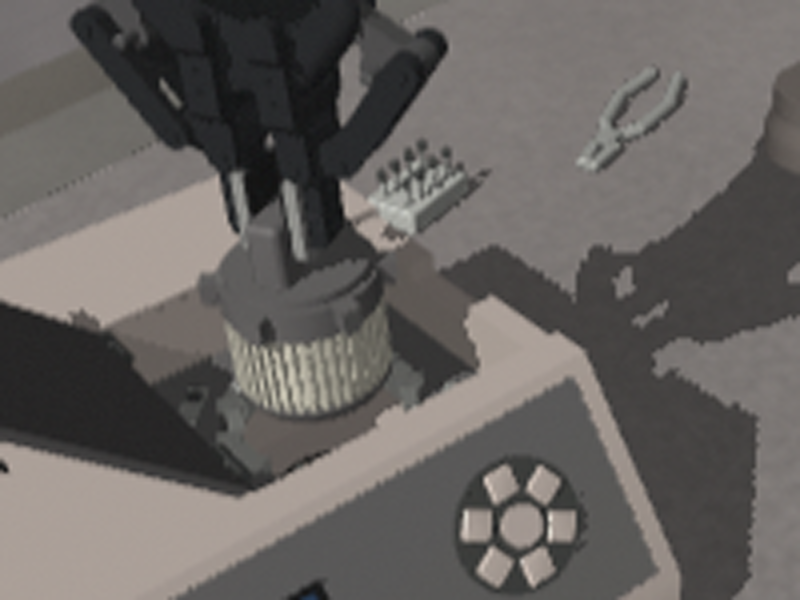

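```bash
python3 -m handwheel '[[0,0,0,0.01,0,0,1],[0,0,0,0.016,0,0,1],[0,0,0,0.02,0,0,1],[0,0,0,0.024,0,0,1],[0,0,0,0.024,0,0,1]]'
python3 - <<'E'
from h import *
s=bot.get_obs(); st(s); c=bot.camera('wrist'); 
cv2.imwrite('pics/w13c.png',cv2.resize(c['frame'][130:280,240:410,::-1],None,fx=4,fy=4,interpolation=cv2.INTER_CUBIC))
E
```

```text
time: 18.0
ee_pos: [0.5764, 0.1433, 0.1806]
tcp_rot: [-120.7, 89.9, 169.0]
wrist_force: [-0.1, -0.1, -0.8]
opening: 0.012
t 18.00 p [576.4 143.3 180.6] q [14.  10.2  8.2 88.   0.  84.2] yhead 19.71 x [-0.001  0.    -1.   ] F [-0.1 -0.1 -0.8] M [-0.01  0.04  0.01] op 12.0
```

View pics/w13c.png

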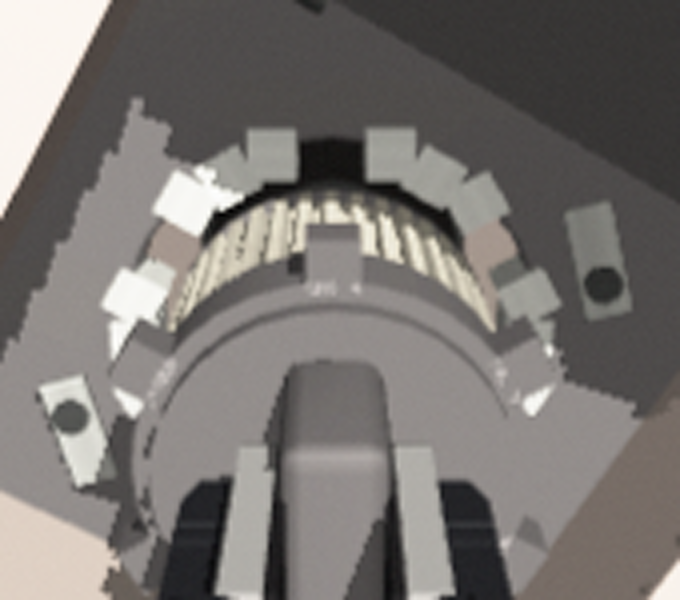

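```bash
python3 -m handwheel '[[0,0,0,0.007,0,0,1],[0,0,0,0.014,0,0,1],[0,0,0,0.02,0,0,1],[0,0,0,0.026,0,0,1],[0,0,0,0.030,0,0,1],[0,0,0,0.030,0,0,1]]'
python3 - <<'E'
from h import *
s=bot.get_obs(); st(s); c=bot.camera('wrist'); 
cv2.imwrite('pics/w14c.png',cv2.resize(c['frame'][130:280,240:410,::-1],None,fx=4,fy=4,interpolation=cv2.INTER_CUBIC))
E
```

```text
time: 18.8
ee_pos: [0.5764, 0.1433, 0.1506]
tcp_rot: [-121.4, 89.9, 168.3]
wrist_force: [0.4, 1.0, -0.6]
opening: 0.012
t 18.80 p [576.4 143.3 150.6] q [13.9 10.2  4.8 84.7  0.  84.2] yhead 19.71 x [-0.001  0.    -1.   ] F [ 0.4  1.  -0.6] M [-0.   -0.   -0.05] op 12.0
```

View pics/w14c.png

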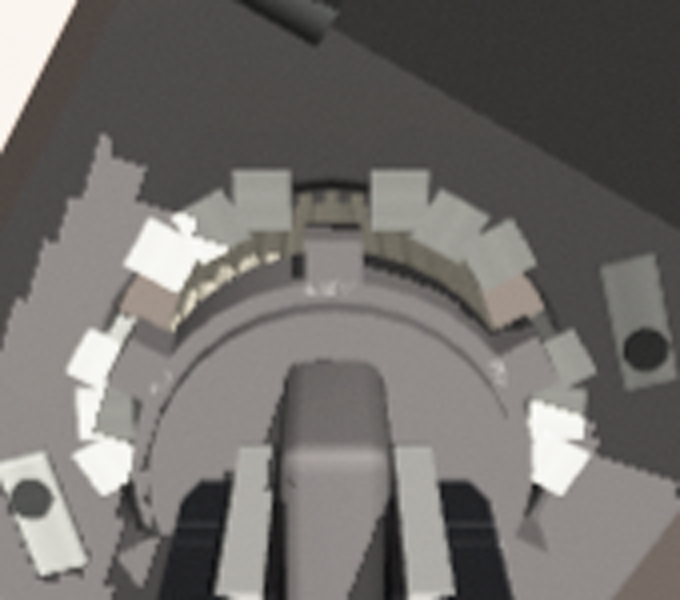

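```bash
python3 -m handwheel '[[0,0,0,0.004,0,0,1],[0,0,0,0.007,0,0,1],[0,0,0,0.0095,0,0,1],[0,0,0,0.0105,0,0,1],[0,0,0,0.0105,0,0,1]]'
python3 - <<'E'
from h import *
s=bot.get_obs(); st(s); c=bot.camera('wrist'); 
cv2.imwrite('pics/w15c.png',cv2.resize(c['frame'][130:280,240:410,::-1],None,fx=4,fy=4,interpolation=cv2.INTER_CUBIC))
E
```

```text
time: 19.48
ee_pos: [0.5765, 0.1433, 0.1404]
tcp_rot: [-132.9, 90.0, 156.8]
wrist_force: [-0.7, 0.4, -0.9]
opening: 0.0121
t 19.48 p [576.5 143.3 140.4] q [13.9 10.2  3.8 83.6  0.  84.2] yhead 19.71 x [-0.001  0.    -1.   ] F [-0.7  0.4 -0.9] M [0.02 0.01 0.  ] op 12.1
```

View pics/w15c.png

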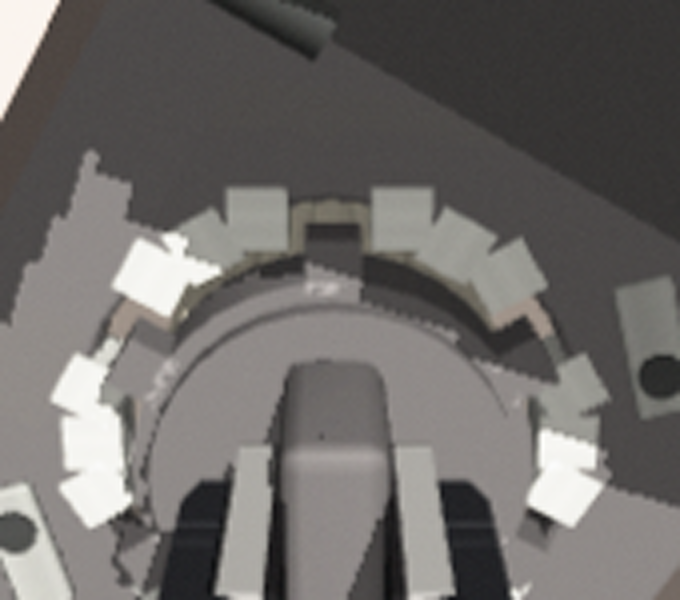

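```bash
python3 -m handwheel '[[0,0,0,0.003,0,0,1],[0,0,0,0.006,0,0,1],[0,0,0,0.008,0,0,1],[0,0,0,0.010,0,0,1],[0,0,0,0.010,0,0,1],[0,0,0,0.010,0,0,1]]' 120
python3 - <<'E'
from h import *
st()
E
```

```text
time: 20.27
ee_pos: [0.5767, 0.1434, 0.1325]
tcp_rot: [101.4, 89.9, 31.1]
wrist_force: [-4.9, -1.1, 14.0]
opening: 0.0111
t 20.27 p [576.7 143.4 132.5] q [14.  10.2  2.8 82.5  0.  84.2] yhead 19.71 x [ 0.001  0.001 -1.   ] F [-4.9 -1.1 14. ] M [-0.28  1.05 -0.01] op 11.1
```

```bash
python3 -m handwheel '[[0,0,0,0.002,0,0,1],[0,0,0,0.004,0,0,1],[0,0,0,0.004,0,0,1],[0,0,0,0.004,0,0,1]]' 120
python3 - <<'E'
from h import *
st(); c=bot.camera('wrist'); 
cv2.imwrite('pics/w16c.png',cv2.resize(c['frame'][130:280,240:410,::-1],None,fx=4,fy=4,interpolation=cv2.INTER_CUBIC))
cs=bot.camera('side'); cv2.imwrite('pics/s16c.png',cv2.resize(cs['frame'][150:310,180:380,::-1],None,fx=4,fy=3.75,interpolation=cv2.INTER_CUBIC))
E
```

```text
time: 20.78
ee_pos: [0.5769, 0.1435, 0.1324]
tcp_rot: [90.0, 89.7, 19.7]
wrist_force: [-13.6, -2.8, 37.9]
opening: 0.0112
t 20.77 p [576.9 143.5 132.4] q [14.  10.   2.6 82.3  0.  84.2] yhead 19.71 x [ 0.005  0.002 -1.   ] F [-13.6  -2.8  37.9] M [-0.78  3.08 -0.02] op 11.2
```

View pics/w16c.png

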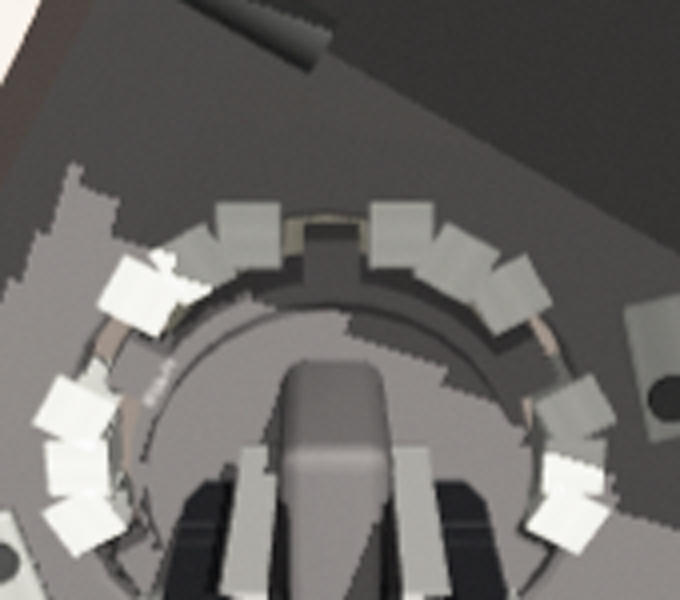

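View pics/s16c.png

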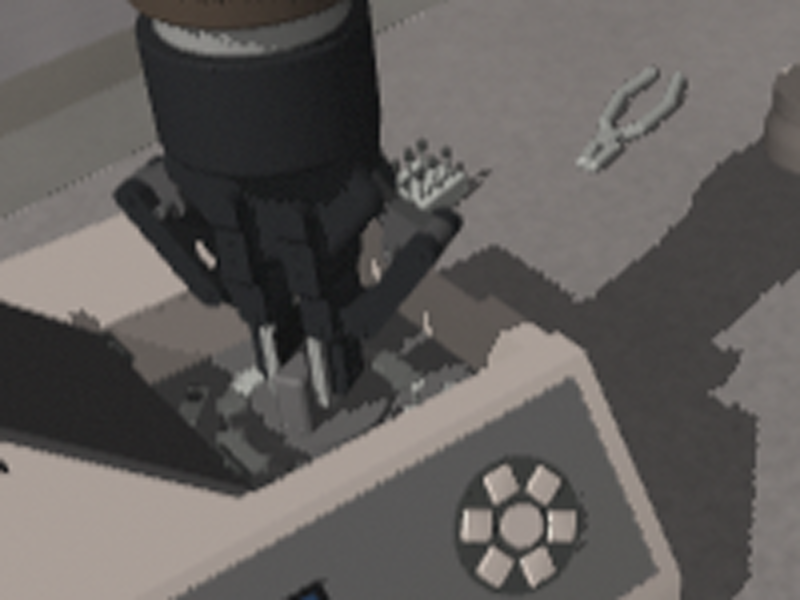

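```bash
python3 -m handwheel '[[0,0,0,-0.001,0,0,1],[0,0,0,-0.002,0,0,1],[0,0,0,-0.002,0,0,1],[0,0,0,-0.002,0,0,1]]' 120
python3 - <<'E'
from h import *
st(); ct=bot.camera('top'); cv2.imwrite('pics/t17.png',ct['frame'][:,:,::-1])
E
```

```text
time: 21.38
ee_pos: [0.5768, 0.1434, 0.1325]
tcp_rot: [92.7, 89.8, 22.4]
wrist_force: [-10.6, -2.3, 27.0]
opening: 0.0113
t 21.38 p [576.8 143.4 132.5] q [14.  10.1  2.7 82.4  0.  84.2] yhead 19.71 x [ 0.003  0.001 -1.   ] F [-10.6  -2.3  27. ] M [-0.55  1.99  0.01] op 11.3
```

View pics/t17.png

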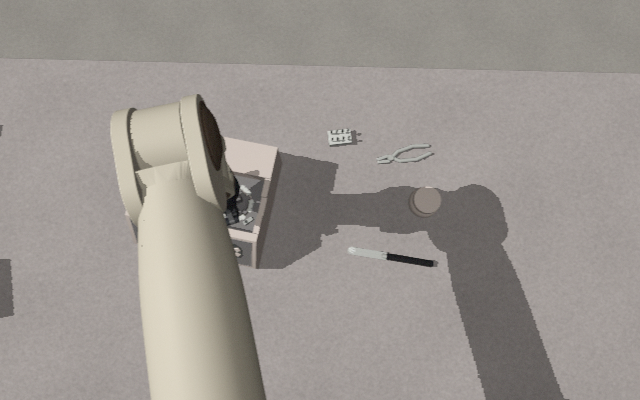

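Run:
```python
from h import *
print(bot.job_done()); st()
```

```text
the job is handed in; nothing more can be done
None
the job is handed in; nothing more can be done
```

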